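Open the master-sample drawer by its concealed rear catch

TASK

The drawer of the low grey master-sample box is held by a concealed catch. Feel along the middle of the box's rear edge with a fingertip until you find the notch, press the sprung tab inside it towards the front so that the drawer springs ajar by itself, then hook a fingertip behind the drawer front and draw it fully open to its stop. Use fingertips only - do not pinch the drawer front or force anything - and leave the loupe, jar, stamp and reference block around it undisturbed.

Things in the scene. Friction and masses are not known exactly. Their poses are not given: they have to be found in the camera images.
- sample_box: Low grey metal drawer box, fixed, 120 mm deep (own x), 270 wide (own y), 62 high, black mat on top; near the rear of the top (own x 33 to 36) an upstand reaches z 76. Origin: middle of its underside. Own -x: out of its front (drawer side, roughly to the robot); own +x: to its rear; z up. The drawer front is a 10 mm plate at own x -70 to -60 when shut. Bench free for 60 mm behind the rear.
- rear_middle (a point): Middle of the rear top edge: box frame (59, 0, 61) mm, axes as the box. The rear face is upright: a black strip at own x = 59 mm, own y -65 to 65, top at z 61, between two grey end blocks whose face stands 1 mm further out. Somewhere in the strip, in a place not given and new each time, is one notch, 44 mm wide, open at top and rear, closed below z 14; its middle lies at own y -33 to 33.
- edge_left (a point): End of the black strip at own y = +65 mm on its top outer (rear) edge: box frame x +59, y +65, z +61 mm. Axes as the box.
- edge_right (a point): End of the black strip at own y = -65 mm on its top outer (rear) edge: box frame x +59, y -65, z +61 mm. Axes as the box.
- release_catch (a joint): Tilt of the catch's black tab, which stands in the notch 7 mm in from the strip's face (42 mm wide, z 20 to 59 mm). Pushed to the front (box -x) it tilts about a pivot along y, 18 mm above the bench: 0 at rest, 0.28 rad fully in; the drawer comes free at about 0.14 rad. Pressed at z 40 that is 3 to 5 mm of travel (6 to its stop) against 3 to 6 N (10 at the stop). Springs back when let go.
- sample_drawer (a joint): How far the drawer is out, in m, along the box's -x: 0 shut and caught, 0.080 fully open at its stop. Once freed a spring plunger throws it out to about 0.045, where it stays; from there it is drawn by hand (drag about 1.5 N, damped, stays where it is left).
- drawer_lip (a point): Middle of the top edge of the drawer front, on its inner face: box frame (-60, 0, 60) mm when shut; moves with the drawer. The front is 266 mm wide, z 9 to 60 mm, 10 mm thick (it lies on the -x side of this point). Behind it the drawer is empty for 48 mm (floor at z 25), then come five black relays in foam (top at z 37). With the drawer ajar the gap from this face to the housing is about 45 mm.
- loupe: Black eye loupe, 38 mm wide, 28 mm high, standing on the bench; origin at the middle of its underside. Bystander.
- jar_flux: White jar with red cap, 46 mm wide, 50 mm high, behind the box; origin at the middle of its underside. Bystander.
- stamp_ok: Rubber stamp with red knob, 24 x 34 x 56 mm; origin at the middle of its underside. Bystander.
- ref_block: Pale reference block with black knob, 30 x 50 x 32 mm; origin at the middle of its underside. Bystander.

How it is judged:
By the outcome, as a careful person would: the job done as asked, in the order asked, and still so for the second after the job is handed in, with the robot touching nothing.
It also fails if it takes over 58 s, if anything falls off the work surface, if the arm or the gripper's body presses on something with over 40 N, if the wrist force passes 120 N, or if a joint passes its speed limit or range.

ROBOT

A 6-joint arm with a two-finger parallel gripper is mounted at the origin on a cart in front of the work surface, level with it; the furniture and walls round the work are solid. World frame = base frame: x ahead of the robot, y to its left, z up, the work surface at z = 0. Lengths are in m, angles in rad, forces in N, time in s.
With the tool pointing down it reaches from about 0.3 to 0.95 m from the base axis. Payload 3.1 kg.
Tool frame: the origin (TCP) lies at the very end of the fingers, on their centre line; the grasp point (between the pads) lies behind it (ctrl.grip_depth is the x of the grasp point in the tool frame, in m); x points along the fingers, y is the direction in which the jaws open and shut, and the axes are right-handed (so a half turn about x gives the same grasp; the last joint's range is limited). The gripper opens to 85 mm and grips with 20 to 120 N. Pads are 22 mm wide; open, the fingers measure 114 mm over their backs; the gripper's body (76 mm by 85 mm) begins 54 mm behind the grasp point. The pads swing forward as they close: fully open they stand 13 mm farther back than shut.
Start: joints at [1.225, 0.308, 1.634, -0, 1.2, -0.07], TCP at [0.17, 0.601, 0.231] pointing down, gripper open.
Joint ranges: [-3.06, 3.06], [-0.79, 1.96], [0.05, 2.63], [-1.19, 4.34], [0.05, 2.64], [-2.94, 2.94]. Speed limits (rad/s): [2.79, 2.79, 3.14, 3.14, 3.14, 3.14].

INTERFACE

Orientations are given as a unit quaternion [x, y, z, w].
In Python, from station import ctrl gives the robot as it stands. The module is installed in compiled form; this text tells all that it offers. Calls block until the motion is done:
- ctrl.move_pose(position, orientation): joint-space move of the TCP to a pose.
- ctrl.movel(position, rate=0.15, attitude=None, max_force=None): straight line of the TCP; attitude=None keeps the orientation; rate is the mean speed in m/s. With max_force (N) it stops when the force on the tool has changed by that much, and returns True; else False.
- ctrl.goto_joints(angles): joint-space move.
- ctrl.move_gripper(opening): opening from 0.0 (shut) to 1.0 (fully open); the grip force is fixed at half the most; returns when the fingers have stopped.
- ctrl.hold(seconds).
- ctrl.inverse_kinematics(position, orientation): joint angles nearest the present ones, or None.
- ctrl.capture(name): name is "side" or "top" or "wrist"; returns the picture (420x560x3 uint8, red, green, blue); there is no depth.
- ctrl.calibration(name): a dict with "fx", "fy", "cx", "cy" (pixels), "xyz" and "attitude" of the camera in the world; the wrist camera has in their place "hand_eye" (4x4, takes a point from camera to tool coordinates, whose origin is the TCP and whose axes are the tool frame's). Camera axes: x right, y down, z forward; pixel columns grow to the right and rows downward; lengths in m; the calibration is good to about 2 mm. A picture is of the moment at which its call begins: read the wrist's pose just before it. calibration takes no time and is no camera call.
A pose or a line that the arm cannot do raises ctrl.Unreachable and nothing moves.
- ctrl.close_job(): hands the job in, once; it reports no verdict.
Readings, each from a call of its own:
- ctrl.read_t(): time.
- ctrl.read_q(): joint angles.
- ctrl.read_qd(): joint speeds.
- ctrl.read_tau(): joint torques, N m.
- ctrl.read_tool_pos(): TCP position.
- ctrl.read_tcp_rot(): TCP orientation.
- ctrl.read_wrist_force(): force on the tool from outside, world axes, zero at the start.
- ctrl.read_torque(): the same for the moment, N m.
- ctrl.read_gripper_width(): opening from 0.0 (shut) to 1.0 (fully open).
Only numpy, scipy, OpenCV 4.12 (cv2) and the standard library are available. Lean on these libraries where they do the work, as an engineer would, in place of code of your own. Each camera call takes 0.05 s, during which the arm holds its last target. There are 200 camera calls.

## Working session

There is one attempt and no reset: what is moved stays moved. The work goes in short steps, each a Python script; the robot and the scene stay as the last script left them, time stands still between calls to the robot, and variables do not carry over. Pictures are saved under pics/ and viewed, about 8 in all and at most 12, crops included, and the job is handed in when it is done.

```bash
mkdir -p pics
python3 - <<'E'
from station import ctrl
import cv2,numpy as np
for n in("top","side"):
    im=ctrl.capture(n);cv2.imwrite(f"pics/{n}0.png",im[:,:,::-1]);print(n,ctrl.calibration(n))
print(ctrl.calibration("wrist"),ctrl.grip_depth,ctrl.read_tcp_rot(),ctrl.read_t())
E
```

```text
top {'fx': 432.44258603383776, 'fy': 432.44258603383776, 'cx': 284.21868452081276, 'cy': 206.26328151677367, 'xyz': array([0.36560193, 0.00622364, 1.21659644]), 'attitude': array([ 0.73805778, -0.6662675 ,  0.0703683 , -0.08004149])}
side {'fx': 515.7823957220321, 'fy': 515.7823957220321, 'cx': 273.21074510375536, 'cy': 210.91115022632601, 'xyz': array([0.55715565, 0.96026939, 0.82132434]), 'attitude': array([-0.01041539,  0.90077227, -0.43394608,  0.01384343])}
{'fx': 318.3074717068876, 'fy': 318.3074717068876, 'cx': 273.259139840822, 'cy': 209.54997890096308, 'hand_eye': array([[ 3.68096929e-04, -3.24100163e-01,  9.46022700e-01,
        -1.42967042e-01],
       [ 9.99999725e-01,  7.27909609e-04, -1.39723079e-04,
         1.95399578e-04],
       [-6.43334740e-04,  9.46022491e-01,  3.24100342e-01,
        -8.26723051e-02],
       [ 0.00000000e+00,  0.00000000e+00,  0.00000000e+00,
         1.00000000e+00]])} -0.0187 [ 0.09647739  0.70055385 -0.09792853  0.70023312] 0.1
```

View pics/top0.png

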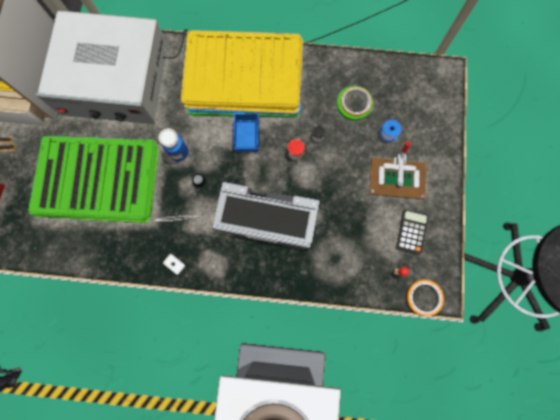

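View pics/side0.png

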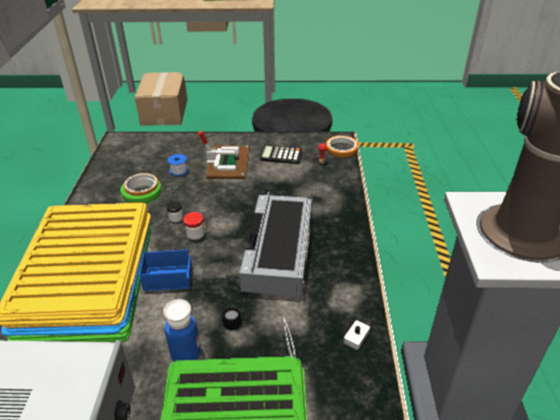

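The top view shows the grey box near (265,215), turned slightly, with the loupe at (198,181), jar at (296,148), block at (174,264) and stamp at (403,271). The side view agrees. Next I'll take a wrist view from above the rear to refine the pose.

```bash
cat > h.py <<'E'
from station import ctrl
import cv2,numpy as np
from scipy.spatial.transform import Rotation as R
def cam(n):
    c=ctrl.calibration(n);K=(c['fx'],c['fy'],c['cx'],c['cy'])
    if n=="wrist":
        T=np.eye(4);T[:3,:3]=R.from_quat(ctrl.read_tcp_rot()).as_matrix();T[:3,3]=ctrl.read_tool_pos();T=T@c['hand_eye']
        return K,T[:3,:3],T[:3,3]
    return K,R.from_quat(c['attitude']).as_matrix(),np.array(c['xyz'])
def ray(C,u,v,z):
    K,M,o=C;d=M@np.array([(u-K[2])/K[0],(v-K[3])/K[1],1]);return o+d*(z-o[2])/d[2]
def proj(C,p):
    K,M,o=C;q=M.T@(np.array(p)-o);return np.array([K[0]*q[0]/q[2]+K[2],K[1]*q[1]/q[2]+K[3]])
def down(yaw): # tool x down, tool y (jaw axis) at world yaw
    y=np.array([np.cos(yaw),np.sin(yaw),0]);x=np.array([0,0,-1.]);return R.from_matrix(np.c_[x,y,np.cross(x,y)]).as_quat()
E
python3 - <<'E'
from h import *
C=cam("top")
for n,u,v,z in[("frontL",214,229,.062),("frontR",311,246,.062),("backL",224,184,.062),("backR",319,200,.062),("loupe",198,181,.02),("jar",296,148,.05),("stamp",404,271,.05),("blk",174,264,.03)]:print(n,ray(C,u,v,z).round(3))
R0=R.from_quat(ctrl.read_tcp_rot()).as_matrix();print(R0.round(2))
K,M,o=cam("wrist");print(o,M.round(2))
E
python3 -c "
import cv2
a=cv2.imread('pics/top0.png')[165:265,190:340];b=cv2.imread('pics/side0.png')[180:305,225:330]
a=cv2.resize(a,None,fx=5,fy=5,interpolation=2);cv2.imwrite('pics/topc.png',a)"
```

```text
frontL [0.532 0.217 0.062]
frontR [ 0.513 -0.047  0.062]
backL [0.66  0.207 0.062]
backR [ 0.641 -0.058  0.062]
loupe [0.672 0.29  0.02 ]
jar [0.789 0.019 0.05 ]
stamp [ 0.473 -0.301  0.05 ]
blk [0.43  0.319 0.03 ]
[[-0.    0.27  0.96]
 [-0.    0.96 -0.27]
 [-1.   -0.   -0.  ]]
[0.09058668 0.62365122 0.37314317] [[ 0.27  0.91  0.31]
 [ 0.96 -0.26 -0.09]
 [-0.    0.32 -0.95]]
```

View pics/topc.png

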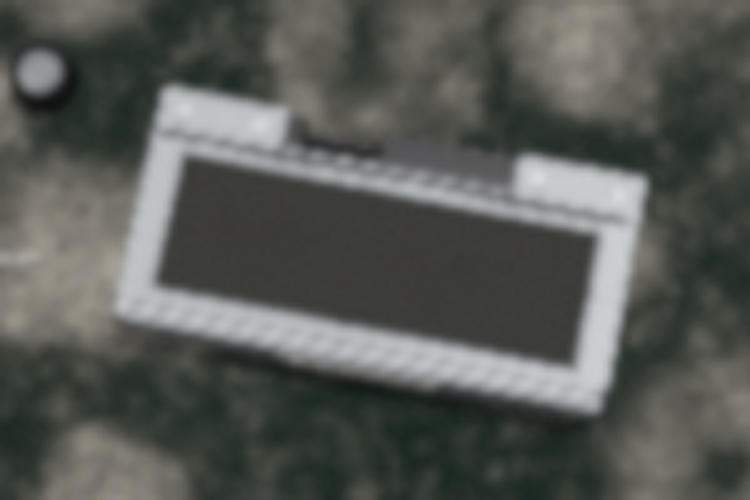

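The strip's darker section, at about x 295–380 in the crop, suggests the notch is near the own +y end. I'll check it with a wrist picture.

```bash
python3 - <<'E'
from h import *
th=-0.072
ctrl.move_gripper(0)
X=np.array([np.cos(th),np.sin(th),0]);
p=np.array([.587,.08,0])+X*.10;p[2]=.21
q=down(-np.pi/2+th)
print(ctrl.inverse_kinematics(p,q), ctrl.inverse_kinematics(p,down(th)),ctrl.inverse_kinematics(p,down(th+np.pi)))
ctrl.move_pose(p,q)
print(ctrl.read_tool_pos(),ctrl.read_t(),ctrl.read_gripper_width(),ctrl.read_wrist_force())
C=cam("wrist");im=ctrl.capture("wrist")
np.save("wc.npy",np.r_[C[0],C[1].ravel(),C[2]]);cv2.imwrite("pics/w1.png",im[:,:,::-1])
E
python3 -c "
import cv2;a=cv2.imread('pics/w1.png');cv2.imwrite('pics/w1b.png',cv2.resize(a,(800,600)))"
```

```text
[ 4.25910785e-02  4.50748249e-01  1.48245070e+00 -4.44089210e-16
  1.20839371e+00  1.68538741e+00] [ 4.25910785e-02  4.50748249e-01  1.48245070e+00 -4.44089210e-16
  1.20839371e+00  1.14591078e-01] None
[0.68656301 0.07385305 0.21004692] 3.4833 0.0015496327288339919 [-0.10547829 -0.31665251  0.23894536]
```

View pics/w1b.png

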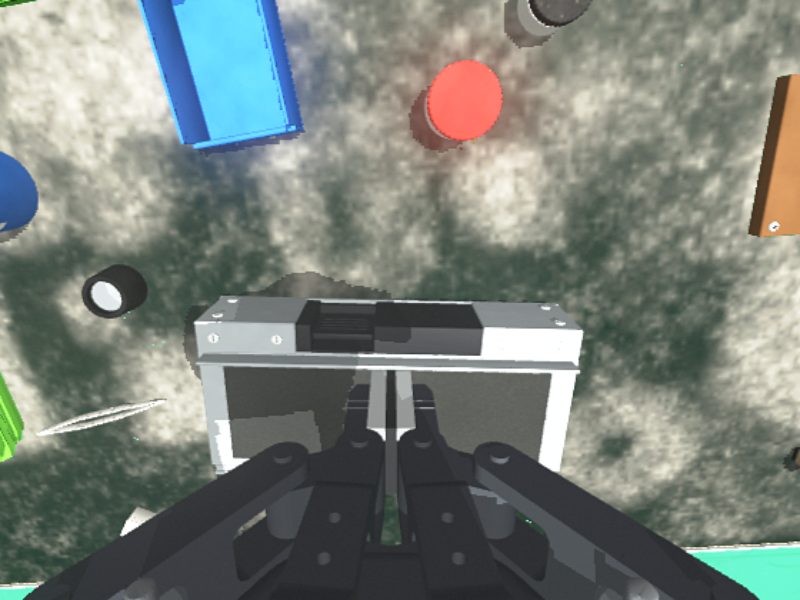

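The wrist view shows the notch at about (312–376, 305–352) in the black strip (300–482), and the rear face in shadow. I'll enlarge it for exact edges.

```bash
python3 -c "
import cv2,numpy as np;a=cv2.imread('pics/w1.png')[198:268,130:410]
a=np.clip((a/255.)**.6*255,0,255).astype('uint8')
a=cv2.resize(a,None,fx=2.85,fy=8,interpolation=0);cv2.imwrite('pics/w1c.png',a);print(a.shape)"
```

```text
(560, 798, 3)
```

View pics/w1c.png

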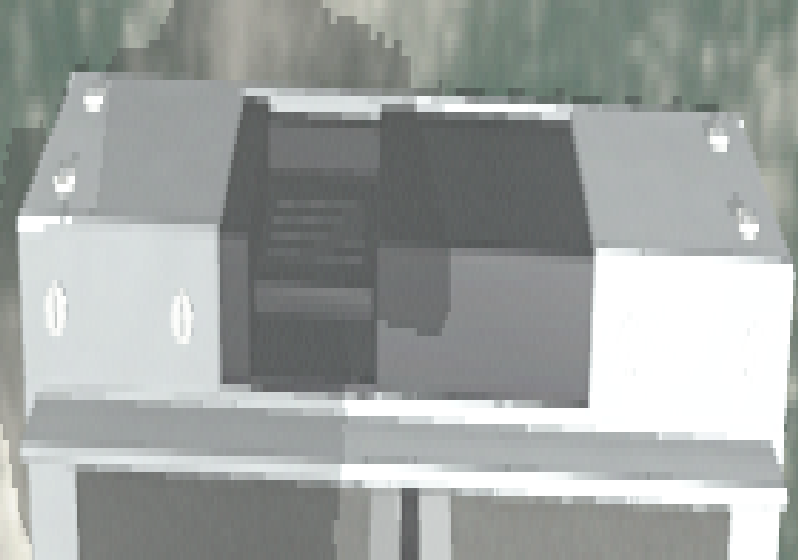

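The crop shows the strip ends at (220,230) and (593,252), notch edges at (249,232) and (377,241) on the top rear edge, and box rear corners at (18,218) and (792,262).

Run:
```python
from h import *
w=np.load("wc.npy");C=(w[:4],w[4:13].reshape(3,3),w[13:])
P={n:ray(C,130+x/2.85,198+y/8,z) for n,x,y,z in[("cL",18,218,.062),("cR",792,262,.062),("eL",220,231,.061),("eR",593,251,.061),("nL",249,232,.061),("nR",377,240,.061)]}
for n in P:print(n,P[n].round(4))
d=P["cL"]-P["cR"];print(np.linalg.norm(d),np.linalg.norm(P["eL"]-P["eR"]),np.linalg.norm(P["nL"]-P["nR"]))
Y=d/np.linalg.norm(d);th=np.arctan2(-Y[0],Y[1]);X=np.array([np.cos(th),np.sin(th),0]);Y=np.array([-X[1],X[0],0])
m=np.mean([P["cL"]-.060*X,P["cR"]-.060*X,P["eL"]-.059*X,P["eR"]-.059*X],0);m[2]=0
print("box",m,th); np.save("box.npy",np.r_[m,th])
for n in P:print(n,((P[n]-m)@X).round(4),((P[n]-m)@Y).round(4))
S=cam("side");T=cam("top")
for o in[(.06,.135,.062),(.06,-.135,.062),(-.07,.135,.062),(-.07,-.135,.062)]:
  p=m+o[0]*X+o[1]*Y;p[2]=o[2];print(o,"top",proj(T,p).round(1),"side",proj(S,p).round(1))
j=ray(C,465*.7,100*.7,.05);print("jar",(j-m)@X,(j-m)@Y); l=ray(C,120*.7,285*.7,.02);print("loupe",(l-m)@X,(l-m)@Y)
```

```text
cL [0.6643 0.2104 0.062 ]
cR [ 0.6397 -0.0566  0.062 ]
eL [0.6573 0.1413 0.061 ]
eR [0.6456 0.0122 0.061 ]
nL [0.6565 0.1313 0.061 ]
nR [0.6523 0.0871 0.061 ]
0.26808695389070936 0.12965349979449628 0.04443050544457377
box [0.5925111  0.08228666 0.        ] -0.0917899182519533
cL 0.0598 0.1342
cR 0.0598 -0.1339
eL 0.0592 0.0647
eR 0.0593 -0.0649
nL 0.0592 0.0547
nR 0.0591 0.0102
(0.06, 0.135, 0.062) top [222.7 182.3] side [238.1 272.3]
(0.06, -0.135, 0.062) top [318.8 200.6] side [257.3 194.3]
(-0.07, 0.135, 0.062) top [212.  227.8] side [301.1 277.1]
(-0.07, -0.135, 0.062) top [310.3 247. ] side [310.  197.5]
jar 0.20500306423412015 -0.04316841051341382
loupe 0.07166617434392714 0.20691127016781857
```

Dimensions match the spec to within 2 mm, and the notch's middle is at own y ≈ +32 mm. I'll feel the strip first, then the notch.

```bash
cat >> h.py <<'E'
try:
    b=np.load("box.npy");th=b[3];m=b[:3];BX=np.array([np.cos(th),np.sin(th),0]);BY=np.array([-BX[1],BX[0],0])
    W=lambda x,y,z:m+x*BX+y*BY+np.array([0,0,z])
    def B():
        d=np.array(ctrl.read_tool_pos())-m;return np.array([d@BX,d@BY,d[2]]).round(4)
    def F():
        f=np.array(ctrl.read_wrist_force());return np.array([f@BX,f@BY,f[2]]).round(2)
except FileNotFoundError: pass
E
python3 - <<'E'
from h import *
q=down(-np.pi/2+th)
ctrl.movel(W(.090,-.012,.12),.2,q)
ctrl.movel(W(.090,-.012,.042),.15)
print(B(),F(),ctrl.read_t())
for y in(-.012,.010,.0325):
    ctrl.movel(W(.078,y,.042),.06)
    f0=F();h=ctrl.movel(W(.060,y,.042),.015,max_force=1.5)
    print(y,h,B(),f0,F(),ctrl.read_t())
    if y<.02: ctrl.movel(W(.078,y,.042),.06)
E
```

```text
[ 0.0912 -0.0118  0.0432] [-0.17  0.2  -0.57] 4.8
-0.012 True [ 0.0696 -0.012   0.0416] [0.69 1.02 0.55] [2.13 0.48 0.7 ] 5.8333
0.01 True [0.0697 0.0099 0.0417] [-0.19 -1.18  0.4 ] [ 1.01 -0.29  0.14] 7.3417
0.0325 True [0.0627 0.0325 0.0418] [-0.2  -0.51  0.07] [1.44 0.91 0.95] 9.1333
```

The strip gives contact at x 0.0697. At y 0.0325 the finger goes 7 mm deeper, so it is on the tab. Now I'll press.

Run:
```python
from h import *
h=ctrl.movel(W(.0570,.0325,.0415),.01,max_force=9)
print(h,B(),F(),ctrl.read_t())
ctrl.hold(.4);print(B(),F())
im=ctrl.capture("top");cv2.imwrite("pics/top1.png",im[:,:,::-1])
cv2.imwrite("pics/top1c.png",cv2.resize(im[165:290,180:340,::-1],None,fx=4,fy=4))
```

```text
False [0.0595 0.0325 0.0419] [ 6.57  0.39 -1.47] 9.75
[0.0595 0.0325 0.0419] [ 5.78 -0.52 -1.36]
```

View pics/top1c.png

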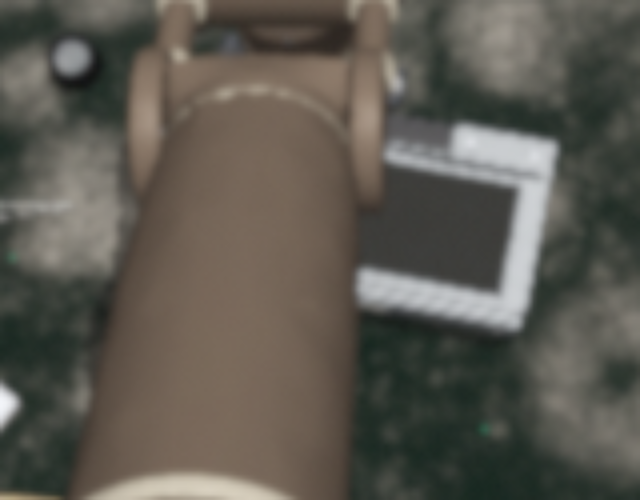

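The arm gave way a little: 3.2 mm of tab travel at about 6 N, and the drawer is still shut. I'll press in further with small steps, using the top picture to see when the drawer moves.

Run:
```python
from h import *
r=ctrl.capture("top").astype(int)
for x in(.0562,.0554,.0546,.0538,.053,.052):
    h=ctrl.movel(W(x,.0325,.0415),.01,max_force=6);ctrl.hold(.15)
    im=ctrl.capture("top");d=np.abs(im-r)[240:275,270:315].mean()
    print(x,h,B(),F(),round(d,2),ctrl.read_t())
    if d>8 or F()[0]>11:break
ctrl.hold(.5)
im=ctrl.capture("top");cv2.imwrite("pics/top2c.png",cv2.resize(im[165:290,180:340,::-1],None,fx=4,fy=4))
```

```text
0.0562 False [0.0589 0.0325 0.0419] [ 6.6  -0.53 -2.5 ] 1.12 10.7
0.0554 False [0.0578 0.0325 0.0419] [ 5.43 -0.82 -1.86] 64.05 11.15
```

View pics/top2c.png

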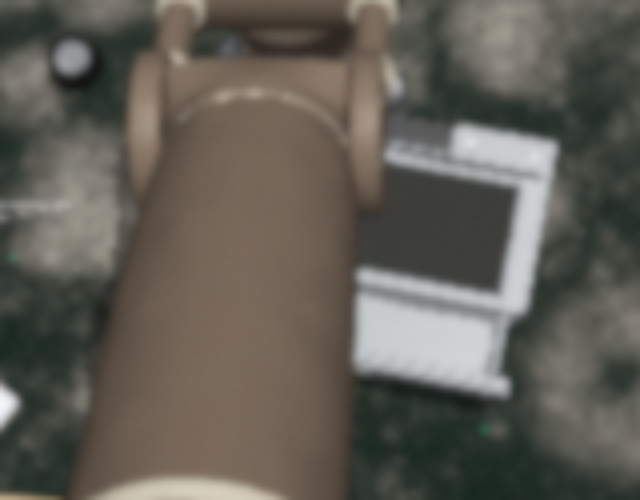

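The drawer is ajar: its front edge is now at about (430,375) in the crop, with a gap behind it. I'll back out, lift over, and look at the gap from the wrist.

Run:
```python
from h import *
ctrl.movel(W(.085,.0325,.042),.06);ctrl.movel(W(.085,.0325,.125),.15)
ctrl.movel(W(-.083,0,.125),.15)
print(B(),F(),ctrl.read_t())
C=cam("wrist");im=ctrl.capture("wrist").copy()
for x in(-.105,-.06):
  for y in(.12,-.12):
    u=proj(C,W(x,y,.060));print(x,y,u.round(1));cv2.circle(im,tuple(int(round(a)) for a in u),3,(255,0,255),1)
cv2.imwrite("pics/w2.png",cv2.resize(im[:,:,::-1],(800,600)))
```

```text
[-8.200e-02  1.000e-04  1.252e-01] [0.77 0.6  0.06] 14.3333
-0.105 0.12 [108.5 256.3]
-0.105 -0.12 [437.7 256.3]
-0.06 0.12 [ 97.4 197.2]
-0.06 -0.12 [448.9 197.2]
```

View pics/w2.png

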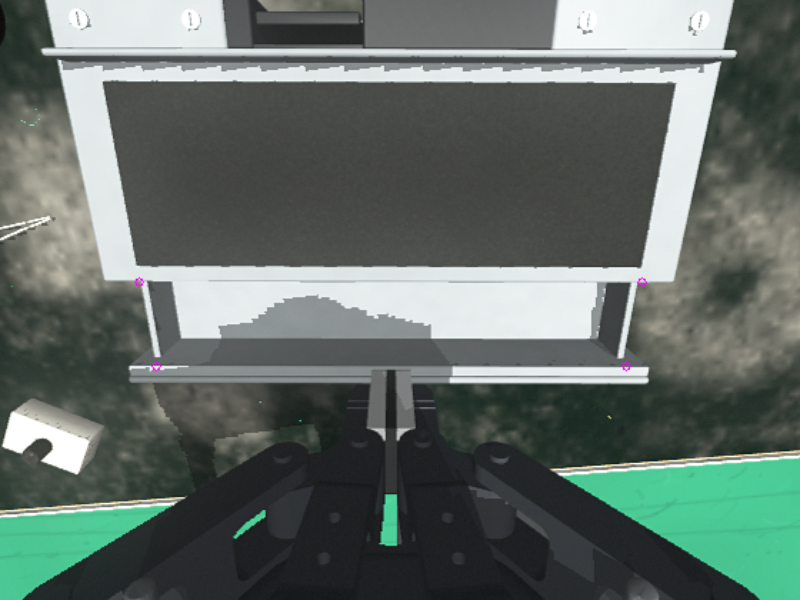

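The projected gap corners fall exactly on the drawer lip (row 366) and the housing edge (row 281). Now the fingertip goes into the gap and I'll draw the drawer open.

Run:
```python
from h import *
h=ctrl.movel(W(-.082,0,.042),.08,max_force=5);print("down",h,B(),F(),ctrl.read_t())
if not h:
    h=ctrl.movel(W(-.098,0,.042),.02,max_force=1.2);print("touch",h,B(),F())
    h=ctrl.movel(W(-.136,0,.042),.03,max_force=7);ctrl.hold(.3);print("pull",h,B(),F(),ctrl.read_t())
```

```text
down False [-0.0814  0.0001  0.0426] [0.25 0.31 0.51] 15.575
touch True [-0.0962 -0.0001  0.0417] [0.63 0.46 1.  ]
pull True [-1.294e-01 -1.000e-04  4.140e-02] [-0.32  0.28  0.91] 17.5833
```

Run:
```python
from h import *
h=ctrl.movel(W(-.137,0,.042),.015,max_force=5);print("pull",h,B(),F())
ctrl.hold(.2);print(B(),F())
ctrl.movel(W(-.115,0,.042),.05);ctrl.movel(W(-.112,0,.16),.12)
print(B(),F(),ctrl.read_t())
C=cam("wrist");im=ctrl.capture("wrist").copy()
for x in(-.14,-.06):
  for y in(.12,-.12):
    u=proj(C,W(x,y,.060));cv2.circle(im,tuple(int(round(a)) for a in u),3,(255,0,255),1)
cv2.imwrite("pics/w3.png",cv2.resize(im[:,:,::-1],(800,600)))
```

```text
pull True [-0.1293  0.      0.0417] [ 1.05 -0.58  0.38]
[-0.1294  0.      0.0415] [ 1.48 -0.37  0.97]
[-0.1129 -0.0002  0.1591] [ 0.4  -0.12  0.45] 19.6583
```

View pics/w3.png

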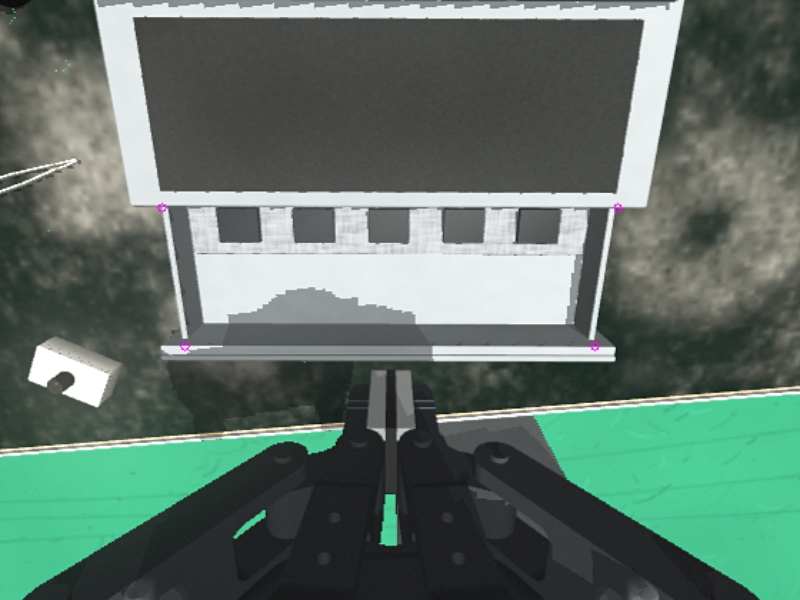

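The predicted 80 mm lip positions match (row 346). I'll check the bystanders numerically against the first top picture, then hand in.

Run:
```python
from h import *
ctrl.movel(W(-.112,0,.25),.2)
for n in("top","side"):
    a=cv2.imread(f"pics/{n}0.png")[:,:,::-1].astype(int);im=ctrl.capture(n).astype(int);C=cam(n)
    T=cam("top")
    for k,u,v,z in(("loupe",198,181,.02),("jar",296,148,.05),("stamp",404,271,.05),("blk",174,264,.03)):
        u,v=proj(C,ray(T,u,v,z)).astype(int)
        print(n,k,(u,v),np.abs(im-a)[v-10:v+10,u-10:u+10].mean().round(2))
print(F(),ctrl.read_t())
ctrl.close_job()
```

```text
top loupe (np.int64(198), np.int64(180)) 0.95
top jar (np.int64(296), np.int64(148)) 0.82
top stamp (np.int64(404), np.int64(271)) 0.79
top blk (np.int64(173), np.int64(264)) 0.94
side loupe (np.int64(232), np.int64(315)) 2.9
side jar (np.int64(192), np.int64(217)) 1.56
side stamp (np.int64(320), np.int64(146)) 17.11
side blk (np.int64(356), np.int64(325)) 5.18
[-1.12  0.19 -0.53] 20.4083
the job is handed in; nothing more can be done
```

The drawer is open to its stop at about 80 mm, and I handed the job in at about 20.4 s of the 58 s allowed.

- **Finding the notch:** I felt the rear strip at two points, where it was solid. At own y +32.5 mm the fingertip went 7 mm deeper, onto the tab.
- **Releasing the drawer:** I pressed the tab about 5 mm with up to about 6.6 N, and the drawer sprang ajar to about 45 mm. My first press stopped at 3.2 mm and did not release it, so I pressed a little further.
- **Opening it:** I put the closed fingertips behind the drawer front and drew it out. Two pulls, limited to 7 N and 5 N, both stopped at the same place, which puts the drawer at 80 mm. The wrist picture agreed with this. The robot is lifted clear of everything.

**Bystanders:** In the top view all four are unchanged from the first picture (difference below 1 grey level). The side view disagreed at the stamp (17) and slightly at the reference block (5). I put that down to the arm or its shadow being in the line of sight, but I did not view that picture to confirm it. The top view showed both unchanged, and the arm was never brought down near either.

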